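Lock the blue battery cell into its test jig

ROBOT

A 7-joint arm with a two-finger parallel gripper is mounted at the origin on the work surface. World frame = base frame: x ahead of the robot, y to its left, z up, the work surface at z = 0. Lengths are in m, angles in rad, forces in N, time in s.
With the tool pointing down it reaches from about 0.4 to 0.75 m from the base axis. Payload 19.5 kg.
Tool frame: the origin (TCP) lies at the very end of the fingers, on their centre line; the grasp point (between the pads) lies 19 mm behind it; z points along the fingers, y is the direction in which the jaws open and shut (so a half turn about z gives the same grasp; the last joint's range is limited). The gripper opens to 85 mm and grips with 20 to 120 N. Pads are 22 mm wide; open, the fingers measure 114 mm over their backs; the gripper's body (76 mm by 85 mm) begins 54 mm behind the grasp point. The pads swing forward as they close: fully open they stand 13 mm farther back than shut.
Start: joints at [1.072, 0.707, -0.028, 1.485, 0.022, 0.951, -0.075], TCP at [0.254, -0.516, 0.231] pointing down, gripper open.
Joint ranges: [-2.71, 2.71], [-0.32, 2.16], [-1.57, 1.52], [0, 2.45], [-1.46, 4.6], [0, 2.02], [-2.83, 2.83]. Speed limits (rad/s): [1.89, 1.89, 2.57, 2.57, 3.01, 3.01, 3.01].

INTERFACE

Orientations are given as a rotation vector (axis times angle).
In Python, from plant import manip, viewer gives the robot as it stands.
- The arm moves only by the tool play_rows, never from a script. Its argument "targets" is a list of rows, each a list of 4 numbers: the shift along the world's x, y, z in mm, then the turn about the world's z in rad. A call has 1 to 10 rows; each row shifts and turns the commanded pose from where the row before left it; what a row does not reach is not made up. A row lasts 1/10 s, in which the tool goes at most 50 mm and 8.59 degrees, less where a joint would pass 70% of its speed; a pose out of reach is approached as far as the arm can. A call is refused whole if a number of a shift passes 50 or a number of a turn 0.15, either way. A call with a gripper value outside its range is refused whole. "jaw" is the opening, from 0 (shut) to 1 (fully open), set as the call begins (left out, the last holds). The fingers move at their own pace and stop on an object; the grip force is fixed at half the most. Time passes only in rows, so rows that do not move let the fingers close. It gives the time, the measured TCP pose, the force and the opening at its end, in the units of the state.
- manip.observe(): the state, without advancing time (a new reading comes with each control period).
- viewer.read_camera(name): name is "scene" or "top"; returns (picture, depth): 400x640x3 uint8, red, green, blue; 400x640 float32, m along the optical axis (not along the pixel's ray), 0 where there is no reading.
- viewer.get_calibration(name): a dict with "fx", "fy", "cx", "cy" (pixels), "world_to_cam" (4x4, takes a point from world to camera coordinates). Camera axes: x right, y down, z forward; pixel columns grow to the right and rows downward; lengths in m; the calibration is good to about 2 mm. A picture is of the moment at which its call begins. get_calibration takes no time and is no camera call.
- manip.job_done(): hands the job in, once; it reports no verdict.
The state is a dict: "clock": time; "joints": joint angles; "joint_velocities": joint speeds; "effort": joint torques, N m; "tcp_pos": TCP position; "orientation": TCP orientation; "wrist_force": force on the tool from outside, world axes, zero at the start; "ft_torque": the same for the moment, N m; "grip_width": finger opening in m.
Only numpy, scipy, OpenCV 4.12 (cv2) and the standard library are available. Lean on these libraries where they do the work, as an engineer would, in place of code of your own. Each camera call takes 0.05 s, during which the arm holds its last target. There are 200 camera calls.

TASK

Lock the blue battery cell into its jig: take the orange-handled hex key out of the black stand, push it all the way down into the hex socket of the blue cell's lock, and turn it clockwise a quarter turn, to the stop, so that the yellow tongue swings over the cell. Leave the key standing in the socket, and do not turn the lock of the bare metal cell.

Things in the scene. Friction and masses are not known exactly. Their poses are not given: they have to be found in the camera images.
- key_handle (a point): Orange-handled T key, 200 g, upright in one of two 45 mm deep holes of a black stand 55 mm tall (the blue-handled key in the other is not wanted). Point: centre of the orange bar, 80 x 16 x 18 mm tall, about 111 mm above the table; x along the bar, z up the shaft. Shaft: hexagon 17 mm across flats, two flats facing along the bar; tapered tip 101 mm below this point.
- lock_socket (a point): Hex socket of the blue cell's lock: point on its axis at its floor, 24 mm above the table; turns with the lock, z up. 18.4 mm across flats, 14 mm deep, flats facing x and -x: fits a key bar along x or any 60 degree step from it, within 9 degrees. Above, a funnel 8 mm tall, 34 mm wide at the mouth. Key home: bar centre 101 mm above. Floats 5 mm sideways on a soft spring.
- lock (a joint): Turn of the blue cell's lock, rad: starts at 0 to 0.2 (yellow tongue, 58 mm long, beside the cell); grows clockwise seen from above to a hard stop at 1.57 (tongue over the cell). Friction 0.05 N m, stays where left; the key has 9 degrees of play. Lock: dark round boss 62 mm wide, 46 mm tall, on a 170 mm aluminium plate; the cell lies flat beside it, top 37 mm above the table.
- other_lock (a joint): The same for the like lock of the bare silver-metal cell's jig on the other side (the jigs may be swapped left and right); starts at 0 to 0.2 and is to be left alone.
Things that resemble listed ones, but are neither listed nor needed, are in the scene too. What is shaped like the part that bears other_lock but green, purple or red is not meant.

How it is judged:
By the outcome, as a careful person would: the job done as asked, in the order asked, and still so for the second after the job is handed in, with the robot touching nothing.
It also fails if it takes over 42 s, if anything falls off the work surface, if the arm or the gripper's body presses on something with over 40 N, if the wrist force passes 120 N, or if a joint passes its speed limit or range.

## Working session

There is one attempt and no reset: what is moved stays moved. The work goes in short steps, Python scripts to look and compute and a tool call to move; the robot and the scene stay as the last step left them, time stands still between calls to the robot, and variables do not carry over. Pictures are saved under pics/ and viewed, about 8 in all and at most 12, crops included, and the job is handed in when it is done.

Besides the shell and the picture viewer there is one more tool, called after "Emit:" as name(argument=value, ...) on one line, values as JSON. play_rows: Moves the arm, as the interface text tells. Its arguments: {"type":"object","properties":{"targets":{"type":"array","items":{"type":"array","items":{"type":"number"}}},"jaw":{"type":"number"}},"required":["targets"]}

```bash
ls; mkdir -p pics
cat > h.py <<'E'
from plant import manip, viewer
import numpy as np, cv2
def cast(c,u,v,z):
    T=np.array(c["world_to_cam"]); R=T[:3,:3]; o=-R.T@T[:3,3]
    d=R.T@np.array([(u-c["cx"])/c["fx"],(v-c["cy"])/c["fy"],1]); return o+d*(z-o[2])/d[2]
def grab(n,f=None):
    p,d=viewer.read_camera(n)
    if f: cv2.imwrite(f,p[:,:,::-1])
    return p,d,viewer.get_calibration(n)
def cloud(d,c):
    v,u=np.mgrid[:d.shape[0],:d.shape[1]]
    P=np.stack([(u-c["cx"])/c["fx"]*d,(v-c["cy"])/c["fy"]*d,d],-1)
    T=np.array(c["world_to_cam"]); return (P-T[:3,3])@T[:3,:3]
E
python3 - <<'E'
from h import *
print(manip.observe())
for n in("top","scene"):
    p,d,c=grab(n,f"pics/{n}0.png"); print(c); np.savez(f"{n}0.npz",p=p,d=d)
E
```

```text
pics
{'clock': 0.0, 'joints': array([ 1.07228483,  0.70713193, -0.0275596 ,  1.48499131,  0.02196078,
        0.95089068, -0.07551701]), 'joint_velocities': array([ 0.00249565,  0.00170993,  0.00144129, -0.00063639,  0.00087029,
       -0.00085482,  0.00060442]), 'effort': array([ 6.01431129e-04, -8.83199000e+01,  1.23491082e+00, -2.36159277e+01,
        1.69040984e-02,  6.60570455e-03,  3.79534288e-05]), 'tcp_pos': array([ 0.25349327, -0.51581478,  0.23081317]), 'orientation': array([-3.05897821e+00, -7.10962598e-01,  4.61167082e-04]), 'wrist_force': array([-0.2111014 , -0.50223023, -0.6449584 ]), 'ft_torque': array([-0.06670011,  0.02730575, -0.00651789]), 'grip_width': 0.08526506725411417}
{'fx': 416.0613688554215, 'fy': 416.0613688554215, 'cx': 317.63901309734075, 'cy': 200.6725453875107, 'world_to_cam': array([[-2.11498508e-02, -9.99776260e-01,  3.38180781e-04,
        -2.31050943e-01],
       [-9.94389428e-01,  2.10008257e-02, -1.03675604e-01,
         4.65835849e-01],
       [ 1.03645305e-01, -2.52900694e-03, -9.94611107e-01,
         1.41646127e+00],
       [ 0.00000000e+00,  0.00000000e+00,  0.00000000e+00,
         1.00000000e+00]])}
{'fx': 386.21114796739903, 'fy': 386.21114796739903, 'cx': 319.6510685187355, 'cy': 202.04517170505227, 'world_to_cam': array([[-0.32233813,  0.94662227, -0.00209992,  0.359994  ],
       [ 0.73716522,  0.24962215, -0.62791418, -0.23880451],
       [-0.59387336, -0.20394867, -0.77827975,  1.49248288],
       [ 0.        ,  0.        ,  0.        ,  1.        ]])}
```

View pics/top0.png

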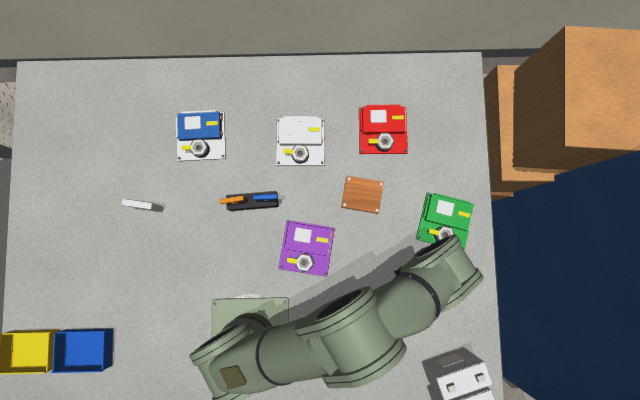

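View pics/scene0.png

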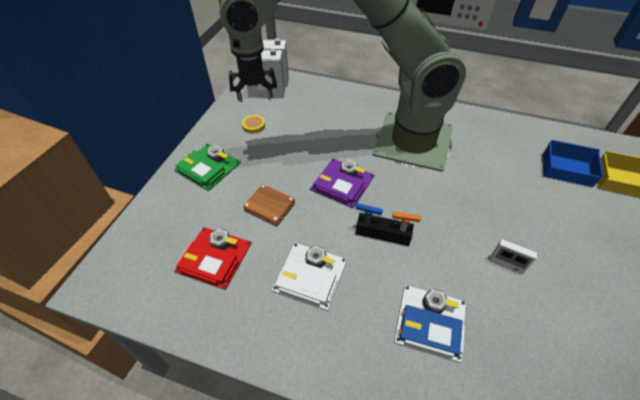

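The top view shows the blue jig at about (200,135) with its lock at (199,148) and its tongue to the left. The orange key is at (231,200), partly beside the blue one. The scene view agrees: orange bar (406,217), blue lock (435,299).

Run:
```python
from h import *
for n in("top","scene"):
    z=np.load(n+"0.npz");p,d=z["p"],z["d"];c=viewer.get_calibration(n)
    h=cv2.cvtColor(p,cv2.COLOR_RGB2HSV); W=cloud(d,c)
    box=(slice(185,215),slice(205,290)) if n=="top" else (slice(200,235),slice(350,430))
    m=np.zeros(d.shape,bool); m[box]=True
    o=m&(h[...,0]<18)&(h[...,0]>5)&(h[...,1]>180)
    b=m&(h[...,0]>100)&(h[...,0]<125)&(h[...,1]>150)
    for nm,mm in(("or",o),("bl",b)):
        v,u=np.nonzero(mm); 
        r=cv2.minAreaRect(np.c_[u,v].astype(np.float32)); bx=cv2.boxPoints(r)
        print(n,nm,len(u),u.mean(),v.mean(),"cast",cast(c,*r[0],.118)[:2].round(4),"depth med",np.median(W[mm],0).round(4),"zmax",np.percentile(W[mm][:,2],90).round(4))
        print([cast(c,*q,.118)[:2].round(3).tolist() for q in bx])
        t=mm&(W[...,2]>.113); Q=W[t][:,:2]; 
        print("toppts",len(Q),cv2.minAreaRect(Q.astype(np.float32)))
    # lock
    bb=(slice(100,165),slice(172,230)) if n=="top" else (slice(275,360),slice(385,475))
    m[:]=False;m[bb]=True
    y=m&(h[...,0]>22)&(h[...,0]<32)&(h[...,1]>150)
    k,l,s,ce=cv2.connectedComponentsWithStats(y.astype(np.uint8))
    for i in range(1,k):
        if s[i,4]>8: print(n,"yellow",s[i],np.median(W[l==i],0).round(4), cv2.minAreaRect(W[l==i][:,:2].astype(np.float32)))
    hi=m&(W[...,2]>.039)&(W[...,2]<.055)&~y&(h[...,1]<80)
    Q=W[hi];print(n,"boss",len(Q),cv2.minEnclosingCircle(Q[:,:2].astype(np.float32)),np.percentile(Q[:,2],[10,50,90]))
    u0,v0,w,hh=(160,95,140,120) if n=="top" else (340,195,140,165)
    cv2.imwrite(f"pics/c_{n}.png",cv2.resize(p[v0:v0+hh,u0:u0+w,::-1],None,fx=4,fy=3.6 if 0 else 4,interpolation=cv2.INTER_CUBIC)[:600] if n=="top" else cv2.resize(p[v0:v0+hh,u0:u0+w,::-1],None,fx=3.6,fy=3.6,interpolation=cv2.INTER_CUBIC))
```

```text
top or 99 231.56565656565655 199.40404040404042 cast [0.4595 0.0379] depth med [0.4612 0.0391 0.1194] zmax 0.1236
[[0.464, 0.077], [0.475, 0.002], [0.455, -0.001], [0.444, 0.074]]
toppts 89 ((0.4619188904762268, 0.03792279586195946), (0.015591428615152836, 0.07407470047473907), 8.787073135375977)
top bl 134 265.02985074626866 196.67164179104478 cast [ 0.4666 -0.0704] depth med [ 0.4668 -0.0709  0.1199] zmax 0.1234
[[0.477, -0.032], [0.476, -0.109], [0.456, -0.109], [0.458, -0.031]]
toppts 118 ((0.4690624475479126, -0.06988689303398132), (0.015321525745093822, 0.07847736775875092), 2.2885684967041016)
top yellow [207 121  11   4  33] [0.7408 0.1224 0.0384] ((0.7419624328613281, 0.12303461879491806), (0.03444457799196243, 0.012707536108791828), 87.46964263916016)
top yellow [182 145   9   5  34] [0.654  0.2095 0.0476] ((0.6519397497177124, 0.21009832620620728), (0.015303933061659336, 0.03071758896112442), 5.071803569793701)
top boss 293 ((0.7049891352653503, 0.19199120998382568), 0.08547810465097427) [0.03960378 0.04275339 0.0482203 ]
scene or 137 406.16058394160586 217.0 cast [0.4731 
[... 274 characters left out ...]
st [ 0.4903 -0.0496] depth med [ 0.475  -0.0661  0.118 ] zmax 0.1209
[[0.473, -0.107], [0.42, -0.075], [0.507, 0.006], [0.555, -0.026]]
toppts 118 ((0.8156610131263733, -0.0052210986614227295), (0.7239440083503723, 0.0743585005402565), 10.347739219665527)
scene yellow [446 300  12   7  50] [0.6562 0.213  0.0464] ((0.6563548445701599, 0.212678462266922), (0.015193910337984562, 0.028983695432543755), 5.595750331878662)
scene yellow [406 321  15   7  57] [0.7406 0.1266 0.0372] ((0.7410078644752502, 0.1266317069530487), (0.035942431539297104, 0.010933092795312405), 89.85368347167969)
scene boss 388 ((0.7033933997154236, 0.1686636358499527), 0.07745406776666641) [0.0397416  0.04310184 0.04696504]
```

View pics/c_top.png

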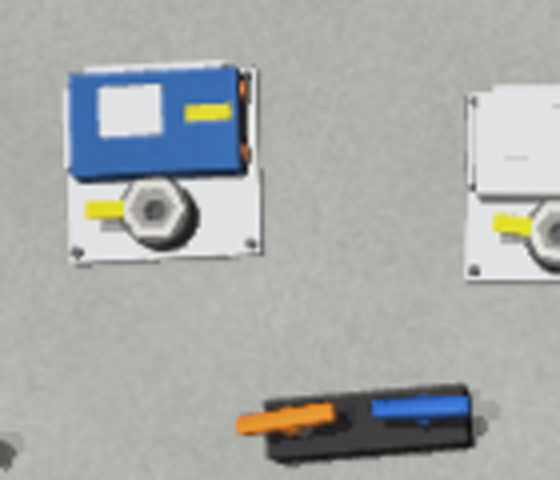

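Emit:
play_rows(targets=[[10,28,0,0.063],[10,28,0,0.063],[10,28,0,0.063],[10,28,0,0.063],[10,28,0,0.063],[10,28,0,0.063],[10,28,0,0.063],[10,28,0,0.063],[10,28,0,0.063],[10,28,0,0.063]], jaw=1)

```text
clock: 1.1
tcp_pos: [0.3538, -0.2348, 0.2312]
orientation: [-2.687, -1.628, 0.0]
wrist_force: [-0.2, 0.1, 0.3]
grip_width: 0.0854
```

Emit:
play_rows(targets=[[11,28,0,0.063],[11,28,0,0.063],[11,28,0,0.063],[11,28,0,0.063],[11,28,0,0.063],[11,28,0,0.063],[11,28,0,0.063],[11,28,0,0.063],[11,28,0,0.063],[0,0,0,0.063]])

```text
clock: 2.1
tcp_pos: [0.4534, 0.0195, 0.2311]
orientation: [-2.045, -2.384, -0.002]
wrist_force: [-0.6, -0.4, -0.4]
grip_width: 0.0854
```

Run:
```python
from h import *
out=[]
for n,(u0,v0,w,hh),s in(("top",(170,125,60,45),9),("scene",(400,275,75,45),9)):
    z=np.load(n+"0.npz");p,d=z["p"],z["d"];c=viewer.get_calibration(n)
    out.append(cv2.resize(cv2.convertScaleAbs(p[v0:v0+hh,u0:u0+w,::-1],alpha=1.2),(w*s if n=="top" else 540,hh*s if n=="top" else 324),interpolation=cv2.INTER_CUBIC)[:300] if n=="top" else cv2.resize(p[v0:v0+hh,u0:u0+w,::-1],(540,324),interpolation=cv2.INTER_CUBIC)[:300])
    g=cv2.cvtColor(p,cv2.COLOR_RGB2GRAY)
    c0=(198,147) if n=="top" else (435,299)
    print(n); print(g[c0[1]-9:c0[1]+10,c0[0]-11:c0[0]+12])
cv2.imwrite("pics/z.png",np.vstack(out))
print(manip.observe()["joints"].round(3))
```

```text
top
[[ 72  69  64  63  61  59  56  57  54  55  59  55  60  50  50  50  49  46
   46  44  44  44  39]
 [ 43  42  41  39  40  39  37  56  61  86  91 116 118 117  93  58  77  92
   94  93  93  93 118]
 [ 94  94 119 122 122 122 143 195 203 204 204 206 206 207 204 143  98 163
  213 216 216 217 218]
 [216 216 217 218 218 146 200 219 218 216 216 216 217 220 222 211 148 120
  195 223 226 226 225]
 [226 226 226 225 169 154 211 216 175 181 183 162 171 175 205 216 209 121
  113 126 216 226 226]
 [226 226 226 209 142 200 216 183 161 163 164 159 162 163 190 216 217 158
  106  70 147 220 226]
 [226 226 226 162 175 212 207 158 159 161 162 162 163 163 168 193 215 211
  114  81  71 183 221]
 [210 210 210 200 211 215 183 160 161 144 105  94  96 122 159 166 213 219
  148 104  51 105 218]
 [201 200 200 201 219 209 168 160 160 111  77  83  94 102 135 159 176 215
  211 124  51  48 182]
 [201 200 201 202 221 186 162 159 144  89  64  95 100 100 128 159 194 216
  219 112  50  37 104]
 [200 200 201 203 217 214 177 161 155 102  85  99  99 100 140 170 213 217
  151 105  52  35  79]
 [156 155 144 128 209 217 190
[... 1948 characters left out ...]
175 147 120 105  94  87  83  96 118 129 141
  156 175 183 180 187]
 [ 29  34  63  79 117 173 198 190 169 150 137 125 115 113 120 132 139 155
  176 184 181 168 177]
 [ 29  32  49  67  95 154 193 200 190 179 171 163 154 145 141 142 158 175
  186 183 165 142 149]
 [ 36  28  35  50  74 118 162 181 187 186 185 182 179 173 169 169 179 187
  182 164 132 104 108]
 [ 52  28  25  37  54  78 111 136 150 159 170 175 180 182 186 193 194 189
  166 132  99  84  95]
 [ 69  34  28  28  37  51  72  90  99 112 128 137 152 160 173 185 190 170
  134  99  82  79  97]
 [ 88  46  31  28  30  34  48  60  71  79  89  95 105 112 132 150 155 133
   99  77  69  83 102]]
[ 0.086  0.545 -0.329  1.899  0.249  0.737 -0.231]
```

View pics/z.png

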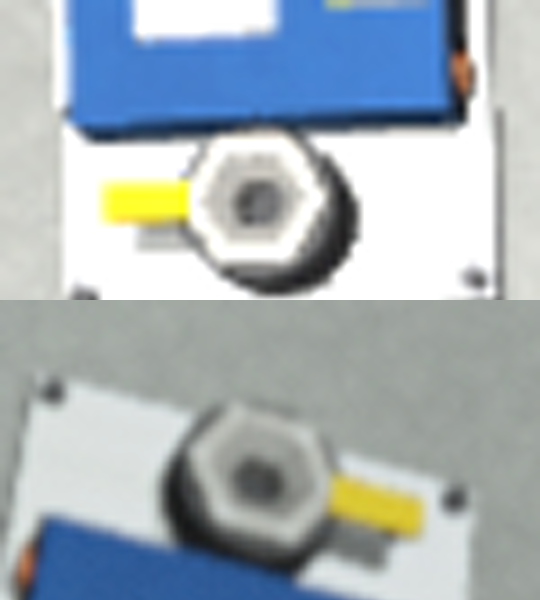

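Emit:
play_rows(targets=[[5,10,0,0],[5,11,0,0],[0,0,-20,0],[0,0,-20,0],[0,0,-20,0],[0,0,0,0],[0,0,0,0]])

```text
clock: 2.8
tcp_pos: [0.4628, 0.0373, 0.1717]
orientation: [-2.054, -2.377, 0.0]
wrist_force: [0.2, -0.3, 0.2]
grip_width: 0.0856
```

Run:
```python
from h import *
print(manip.observe()["tcp_pos"])
z=np.load("top0.npz");p,d=z["p"],z["d"];c=viewer.get_calibration("top");W=cloud(d,c)
h=cv2.cvtColor(p,cv2.COLOR_RGB2HSV);g=cv2.cvtColor(p,cv2.COLOR_RGB2GRAY)
s=cast(c,198.4,146.8,.046);print("socket top",s)
m=np.zeros(d.shape,bool);m[105:165,172:230]=True
b=m&(h[...,0]>100)&(h[...,0]<125)&(h[...,1]>150)&(W[...,2]>.034)
print("cell",cv2.minAreaRect(W[b][:,:2].astype(np.float32)))
v,u=np.nonzero(m&(h[...,0]>22)&(h[...,0]<32)&(h[...,1]>150)&(np.arange(640)<195))
t=cast(c,u.mean(),v.mean(),.046);print("tongue",t,np.degrees(np.arctan2(*(t-s)[[1,0]])))
# scene: ring centre
z=np.load("scene0.npz");c=viewer.get_calibration("scene")
g=cv2.cvtColor(z["p"],cv2.COLOR_RGB2GRAY)
print("scene socket", cast(c,435.5,298.3,.046), cast(c,435.8,299.6,.038))
```

```text
[0.46283093 0.03731163 0.17167691]
socket top [0.65446304 0.16731045 0.046     ]
cell ((0.5752962827682495, -0.026355266571044922), (0.6584233045578003, 0.15033182501792908), 51.49843978881836)
tongue [0.65361834 0.20983182 0.046     ] 91.13805377661981
scene socket [0.65480155 0.17014708 0.046     ] [0.65397664 0.17266663 0.038     ]
```

Emit:
play_rows(targets=[[0,2,-20,0],[0,0,-20,0],[0,0,-20,0],[0,0,-15,0],[0,0,-6,0],[0,0,0,0]])

```text
clock: 3.4
tcp_pos: [0.4629, 0.0391, 0.0906]
orientation: [2.054, 2.377, -0.0]
wrist_force: [-0.0, -0.3, -0.5]
grip_width: 0.0854
```

Emit:
play_rows(targets=[[0,0,0,0],[0,0,0,0],[0,0,0,0],[0,0,0,0],[0,0,0,0],[0,0,0,0],[0,0,0,0],[0,0,0,0]], jaw=0)

```text
clock: 4.2
tcp_pos: [0.4628, 0.039, 0.0906]
orientation: [2.053, 2.377, 0.001]
wrist_force: [-0.1, -0.1, 9.0]
grip_width: 0.0157
```

Emit:
play_rows(targets=[[0,0,10,0],[0,0,10,0],[0,0,15,0],[0,0,15,0],[0,0,15,0],[0,0,15,0],[0,0,10,0],[0,0,0,0],[0,0,0,0]])

```text
clock: 5.1
tcp_pos: [0.4625, 0.0389, 0.1802]
orientation: [-2.054, -2.377, 0.0]
wrist_force: [0.5, -0.0, -3.2]
grip_width: 0.0162
```

Run:
```python
from h import *
o=manip.observe();print(o["tcp_pos"],o["grip_width"],o["wrist_force"],o["joints"].round(2))
p,d,c=grab("scene"); cv2.imwrite("pics/s1.png",cv2.resize(p[110:260,320:500,::-1],None,fx=4,fy=4,interpolation=cv2.INTER_CUBIC))
np.savez("s1.npz",p=p,d=d)
```

```text
[0.46251872 0.0388977  0.1801567 ] 0.016152381858791306 [ 0.47185434 -0.03941479 -3.24238591] [ 0.01  0.64 -0.29  1.94  0.3   0.61 -0.32]
```

View pics/s1.png

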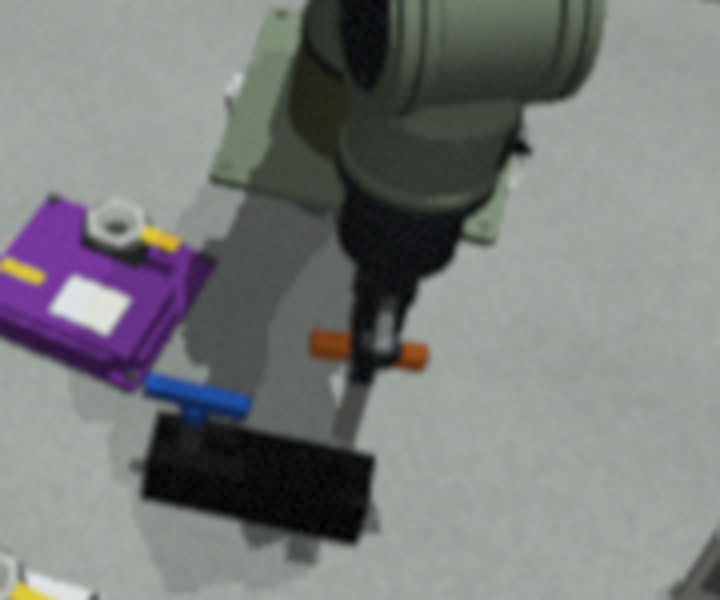

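The key is out of the stand, upright in the jaws. The bar runs from (310,342) to (428,355) in the crop, with the fingers near its middle.

Run:
```python
from h import *
z=np.load("s1.npz");p,d=z["p"],z["d"];c=viewer.get_calibration("scene")
h=cv2.cvtColor(p,cv2.COLOR_RGB2HSV);m=np.zeros(d.shape,bool);m[185:210,390:435]=True
m&=(h[...,0]<18)&(h[...,1]>170);W=cloud(d,c)
v,u=np.nonzero(m);P=np.array([cast(c,a,b,.205)[:2] for a,b in zip(u,v)])
e=np.array([np.cos(np.radians(98.4)),np.sin(np.radians(98.4))]);t=(P-[.4625,.0389])@e
print(len(u),"ends along bar",np.sort(t)[[0,1,2,-3,-2,-1]]); Q=W[m];t=(Q[:,:2]-[.4625,.0389])@e;print(np.percentile(t,[1,5,95,99]),np.median(Q[:,2]),np.percentile(Q[:,2],95))
for s in((t<0),(t>0)):print(np.median(Q[s],0))
```

```text
77 ends along bar [-0.03402003 -0.03382299 -0.03362679  0.03863214  0.03867486  0.03871739]
[-0.03426194 -0.03241721  0.0364395   0.03823011] 0.20772144697778686 0.21113678734573604
[0.4727609  0.01726938 0.20777543]
[0.46407952 0.0715307  0.20763937]
```

Emit:
play_rows(targets=[[15,10,0,0.035],[20,13,0,0.035],[20,13,0,0.04],[20,13,0,0.04],[20,14,0,0.04],[20,14,0,0.04],[20,13,0,0.04],[20,13,0,0.04],[20,13,0,0.04],[18,12,0,0.035]])

```text
clock: 6.15
tcp_pos: [0.656, 0.1675, 0.1791]
orientation: [-1.558, -2.727, 0.002]
wrist_force: [-0.2, -0.2, -2.4]
grip_width: 0.0161
```

Emit:
play_rows(targets=[[0,0,-15,0],[0,0,-15,0],[0,0,0,0],[0,0,0,0]])

```text
clock: 6.55
tcp_pos: [0.6555, 0.1669, 0.15]
orientation: [-1.56, -2.726, 0.001]
wrist_force: [0.3, -0.3, -1.6]
grip_width: 0.0159
```

Run:
```python
from h import *
o=manip.observe();print(o["tcp_pos"],o["orientation"],o["wrist_force"],o["joints"].round(2))
p,d,c=grab("scene"); cv2.imwrite("pics/s2.png",cv2.resize(p[230:360,380:520,::-1],None,fx=4,fy=4,interpolation=cv2.INTER_CUBIC))
np.savez("s2.npz",p=p,d=d)
```

```text
[0.65548057 0.16693481 0.15003617] [-1.56038535e+00 -2.72606795e+00  1.12698134e-03] [ 0.3007251  -0.27809944 -1.62405068] [-0.15  0.98 -0.39  1.15  0.36  1.08 -0.02]
```

View pics/s2.png

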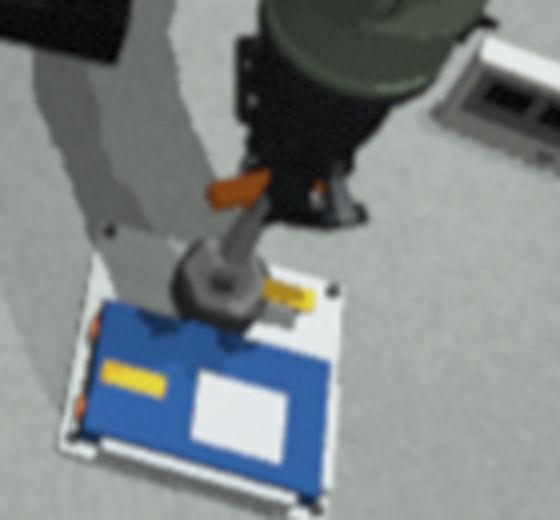

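The tip hangs just over the funnel, shaft above boss at (225,280) in the crop.

Emit:
play_rows(targets=[[0,0,-8,0],[0,0,-8,0],[0,0,-5,0],[0,0,-4,0],[0,0,-3,0],[0,0,0,0],[0,0,0,0]])

```text
clock: 7.3
tcp_pos: [0.6557, 0.167, 0.1224]
orientation: [1.561, 2.726, 0.0]
wrist_force: [1.0, 0.3, -2.2]
grip_width: 0.016
```

Emit:
play_rows(targets=[[0,0,-3,0],[0,0,-3,0],[0,0,-2,0],[0,0,0,0],[0,0,0,0]])

```text
clock: 7.8
tcp_pos: [0.6556, 0.167, 0.1142]
orientation: [-1.561, -2.726, 0.0]
wrist_force: [0.3, -0.1, -3.1]
grip_width: 0.016
```

Emit:
play_rows(targets=[[0,0,-3,0],[0,0,-3,0],[0,0,-2,0],[0,0,-1,0],[0,0,0,0],[0,0,0,0]])

```text
clock: 8.4
tcp_pos: [0.6556, 0.167, 0.1053]
orientation: [-1.561, -2.726, 0.0]
wrist_force: [-0.0, 0.9, -2.7]
grip_width: 0.0157
```

Emit:
play_rows(targets=[[0,0,-1,0],[0,0,-1,0],[0,0,0,0],[0,0,0,0]])

```text
clock: 8.8
tcp_pos: [0.6564, 0.1673, 0.1045]
orientation: [1.56, 2.725, 0.003]
wrist_force: [-1.0, 0.2, 10.0]
grip_width: 0.0162
```

Emit:
play_rows(targets=[[0,0.2,0,-0.1],[0,0.2,0,-0.1],[-0.1,0.2,0,-0.1],[-0.1,0.2,0,-0.1],[-0.2,0.1,0,-0.1],[-0.2,0.1,0,-0.1],[-0.2,0.1,0,-0.1],[-0.2,0.1,0,-0.1],[-0.2,0,0,-0.1],[0,0,0,0]])

```text
clock: 9.8
tcp_pos: [0.6551, 0.1686, 0.1045]
orientation: [2.594, 1.771, 0.004]
wrist_force: [-0.1, 0.5, 10.5]
grip_width: 0.016
```

Run:
```python
from h import *
o=manip.observe()
for k in("tcp_pos","orientation","wrist_force","ft_torque","joints"):print(k,o[k].round(4))
```

```text
tcp_pos [0.6551 0.1686 0.1045]
orientation [2.594  1.7709 0.0037]
wrist_force [-0.0978  0.4784 10.4924]
ft_torque [-0.0135 -0.0217  0.0642]
joints [-0.2421  1.0166 -0.1425  1.1946  0.1504  0.9379 -0.7793]
```

Emit:
play_rows(targets=[[-0.2,0,0,-0.1],[-0.2,0,0,-0.1],[-0.2,0,0,-0.1],[-0.2,0,0,-0.1],[-0.2,0,0,-0.1],[-0.2,0,0,-0.1],[-0.2,0,0,-0.08],[0,0,0,0]])

```text
clock: 10.6
tcp_pos: [0.6538, 0.1686, 0.1045]
orientation: [-3.036, -0.806, -0.004]
wrist_force: [-1.1, -0.3, 10.2]
grip_width: 0.0157
```

```bash
cat > o.py <<'E'
from h import *
o=manip.observe()
for k in("tcp_pos","orientation","wrist_force","ft_torque"):print(k,o[k].round(4))
r=o["orientation"];print("bar deg",np.degrees(2*np.arctan(r[1]/r[0])),"j7",o["joints"][-1])
E
python3 o.py
```

```text
tcp_pos [0.6538 0.1686 0.1045]
orientation [-3.0363 -0.8059 -0.004 ]
wrist_force [-1.0817 -0.2578 10.2048]
ft_torque [0.0218 0.0023 0.0223]
bar deg 29.73112016406498 j7 -1.3228699416681122
```

Emit:
play_rows(targets=[[0,0,0,-0.04],[0,0,0,-0.04],[0,0,0,-0.03],[0,0,0,0],[0,0,0,0]])

```text
clock: 11.1
tcp_pos: [0.6538, 0.1685, 0.1045]
orientation: [-3.075, -0.642, -0.004]
wrist_force: [-0.8, -0.6, 10.4]
grip_width: 0.0159
```

```bash
python3 o.py
```

```text
tcp_pos [0.6538 0.1685 0.1045]
orientation [-3.0748 -0.6423 -0.0039]
wrist_force [-0.7628 -0.5655 10.3786]
ft_torque [0.0076 0.0164 0.0624]
bar deg 23.599004332060495 j7 -1.4076923451564414
```

Emit:
play_rows(targets=[[0,0,0,-0.03],[0,0,0,-0.03],[0,0,0,0],[0,0,0,0]])

```text
clock: 11.5
tcp_pos: [0.6538, 0.1685, 0.1045]
orientation: [-3.093, -0.55, -0.004]
wrist_force: [-0.4, -0.1, 10.0]
grip_width: 0.0158
```

```bash
python3 o.py
```

```text
tcp_pos [0.6538 0.1685 0.1045]
orientation [-3.0927 -0.5498 -0.0039]
wrist_force [-0.3506 -0.1443 10.03  ]
ft_torque [ 0.0372 -0.0533  0.0232]
bar deg 20.159492990366374 j7 -1.4553293541644043
```

Emit:
play_rows(targets=[[0,0,0,-0.03],[0,0,0,-0.03],[0,0,0,0],[0,0,0,0]])

```text
clock: 11.9
tcp_pos: [0.6538, 0.1685, 0.1044]
orientation: [-3.108, -0.457, -0.004]
wrist_force: [-0.4, 0.5, 10.6]
grip_width: 0.016
```

```bash
python3 o.py
python3 - <<'E'
from h import *
p,d,c=grab("scene"); cv2.imwrite("pics/s3.png",cv2.resize(p[230:360,380:520,::-1],None,fx=4,fy=4,interpolation=cv2.INTER_CUBIC))
E
```

```text
tcp_pos [0.6538 0.1685 0.1044]
orientation [-3.1076 -0.457  -0.0039]
wrist_force [-0.423   0.5    10.5818]
ft_torque [0.0106 0.0269 0.1064]
bar deg 16.730901432664435 j7 -1.502856811641671
```

View pics/s3.png

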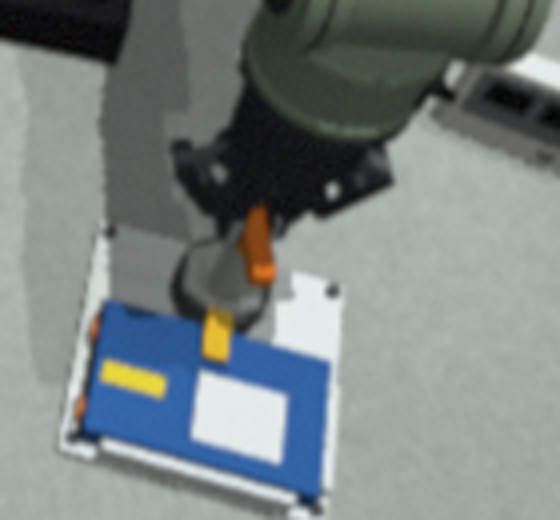

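The tongue now lies over the cell at (217,335). I'll keep turning until the stop torque is clear.

Emit:
play_rows(targets=[[0,0,0,-0.03],[0,0,0,-0.02],[0,0,0,0],[0,0,0,0]])

```text
clock: 12.35
tcp_pos: [0.6538, 0.1685, 0.1044]
orientation: [-3.118, -0.379, -0.004]
wrist_force: [0.3, 0.3, 10.7]
grip_width: 0.0157
```

```bash
python3 o.py
```

```text
tcp_pos [0.6538 0.1685 0.1044]
orientation [-3.118  -0.3793 -0.0038]
wrist_force [ 0.2715  0.2686 10.7212]
ft_torque [ 0.0013 -0.0265  0.1855]
bar deg 13.873332358558002 j7 -1.5424023792564585
```

Emit:
play_rows(targets=[[0,0,0,-0.02],[0,0,0,-0.02],[0,0,0,0],[0,0,0,0]])

```text
clock: 12.75
tcp_pos: [0.6538, 0.1685, 0.1044]
orientation: [-3.125, -0.317, -0.004]
wrist_force: [-0.0, -0.1, 11.5]
grip_width: 0.0162
```

```bash
python3 o.py
```

```text
tcp_pos [0.6538 0.1685 0.1044]
orientation [-3.1249 -0.317  -0.0038]
wrist_force [-0.0319 -0.094  11.4982]
ft_torque [ 0.0373 -0.001   0.2282]
bar deg 11.58456538825751 j7 -1.574123473867356
```

Emit:
play_rows(targets=[[0,0,0,-0.03],[0,0,0,-0.03],[0,0,0,-0.02],[0,0,0,0],[0,0,0,0]])

```text
clock: 13.25
tcp_pos: [0.6538, 0.1686, 0.1045]
orientation: [-3.135, -0.192, -0.004]
wrist_force: [-0.3, 0.1, 11.0]
grip_width: 0.0159
```

```bash
python3 o.py;  python3 - <<'E'
from h import *
for n in("top","scene"):
    p,d,c=grab(n);W=cloud(d,c);h=cv2.cvtColor(p,cv2.COLOR_RGB2HSV)
    b=(h[...,0]>22)&(h[...,0]<32)&(h[...,1]>150)&(abs(W[...,0]-.7)<.06)&(abs(W[...,1]-.17)<.03)
    print(n,b.sum(),np.median(W[b],0),cv2.minAreaRect(W[b][:,:2].astype(np.float32)))
    k=(h[...,0]>100)&(h[...,0]<125)&(h[...,1]>150)&(abs(W[...,0]-.72)<.08)&(abs(W[...,1]-.16)<.12)&(W[...,2]>.03)
    print("cell",cv2.minAreaRect(W[k][:,:2].astype(np.float32)))
E
```

```text
tcp_pos [0.6538 0.1686 0.1045]
orientation [-3.135  -0.192  -0.0038]
wrist_force [-0.3334  0.0854 11.0398]
ft_torque [0.0786 0.0982 0.3513]
bar deg 7.008234387674861 j7 -1.637568179127583
top 4 [0.72796375 0.15588391 0.03968211] ((0.7280895709991455, 0.15527403354644775), (0.003932701423764229, 0.044397983700037), 46.67641830444336)
cell ((0.733052134513855, 0.15544995665550232), (0.0894872322678566, 0.11188418418169022), 3.0708539485931396)
scene 53 [0.70134953 0.16967546 0.04550656] ((0.7165924310684204, 0.1617669016122818), (0.02103230729699135, 0.06695130467414856), 65.1501235961914)
cell ((0.7110126614570618, 0.17198139429092407), (0.1430104821920395, 0.14568272233009338), 2.2486064434051514)
```

Torque climbs to 0.35 N m, well above the 0.05 N m friction, so the lock is at its stop. The tongue points along +x at about 2°, the jig's own yaw. Next I unwind the grip's spring and release.

Emit:
play_rows(targets=[[0,0,0,0.04],[0,0,0,0.04],[0,0,0,0.02],[0,0,0,0],[0,0,0,0]])

```text
clock: 13.85
tcp_pos: [0.6538, 0.1685, 0.1044]
orientation: [-3.122, -0.348, -0.004]
wrist_force: [-0.2, -0.1, 9.5]
grip_width: 0.0158
```

```bash
python3 o.py
```

```text
tcp_pos [0.6538 0.1685 0.1044]
orientation [-3.1216 -0.3477 -0.0038]
wrist_force [-0.2032 -0.0896  9.4949]
ft_torque [ 0.0196 -0.0006 -0.0547]
bar deg 12.711956457712086 j7 -1.558387876482909
```

Emit:
play_rows(targets=[[0,0,0,0],[0,0,0,0],[0,0,0,0],[0,0,0,0],[0,0,0,0],[0,0,0,0],[0,0,0,0],[0,0,0,0]], jaw=1)

```text
clock: 14.65
tcp_pos: [0.653, 0.1682, 0.1032]
orientation: [-3.122, -0.348, 0.0]
wrist_force: [-0.0, 0.3, 0.3]
grip_width: 0.0854
```

Emit:
play_rows(targets=[[0,0,10,0],[0,0,20,0],[0,0,20,0],[0,0,20,0],[0,0,20,0],[-30,0,20,0],[-40,0,0,0],[-40,0,0,0],[-40,0,0,0],[-30,0,0,0]])

```text
clock: 15.65
tcp_pos: [0.4709, 0.1681, 0.2143]
orientation: [-3.122, -0.348, -0.001]
wrist_force: [0.1, 0.2, 0.9]
grip_width: 0.0854
```

```bash
python3 o.py
python3 - <<'E'
from h import *
o=[]
for n,(u,v) in(("top",(160,95)),("scene",(370,240))):
    p,d,c=grab(n);W=cloud(d,c);h=cv2.cvtColor(p,cv2.COLOR_RGB2HSV)
    m=(h[...,0]<18)&(h[...,0]>5)&(h[...,1]>170)&(abs(W[...,0]-.655)<.06)&(abs(W[...,1]-.168)<.06)&(W[...,2]>.09)
    t=m&(W[...,2]>.125);print(n,m.sum(),np.median(W[t],0),np.percentile(W[m][:,2],[50,90]),cv2.minAreaRect(W[t][:,:2].astype(np.float32)))
    b=(h[...,0]>22)&(h[...,0]<32)&(h[...,1]>150)&(abs(W[...,0]-.695)<.025)&(abs(W[...,1]-.17)<.03);print("tongue",b.sum(),np.median(W[b],0),cv2.minAreaRect(W[b][:,:2].astype(np.float32)))
    o.append(cv2.resize(p[v:v+75,u:u+180,::-1] if n=="top" else p[v:v+105,u-20:u+160,::-1],None,fx=3.2,fy=3.2,interpolation=cv2.INTER_CUBIC))
cv2.imwrite("pics/f.png",np.vstack(o))
E
```

```text
tcp_pos [0.4709 0.1681 0.2143]
orientation [-3.1216e+00 -3.4800e-01 -9.0000e-04]
wrist_force [0.1056 0.226  0.8665]
ft_torque [ 0.0306 -0.0567 -0.0075]
bar deg 12.723632992460407 j7 -1.6348534267191503
top 110 [0.65658902 0.16731578 0.13332883] [0.13266446 0.13745039] ((0.6536708474159241, 0.1672375500202179), (0.07652014493942261, 0.014002136886119843), 11.639290809631348)
tongue 29 [0.69911966 0.16986041 0.04825424] ((0.6983555555343628, 0.17001783847808838), (0.011612358503043652, 0.024457622319459915), 87.07183074951172)
scene 176 [0.66198797 0.1701708  0.13301125] [0.13294933 0.13531057] ((0.6580703854560852, 0.1704212874174118), (0.076319620013237, 0.014617919921875), 11.045063972473145)
tongue 54 [0.69780371 0.17356462 0.04590503] ((0.6970303654670715, 0.17320844531059265), (0.0154369892552495, 0.030091188848018646), 81.53874969482422)
```

View pics/f.png

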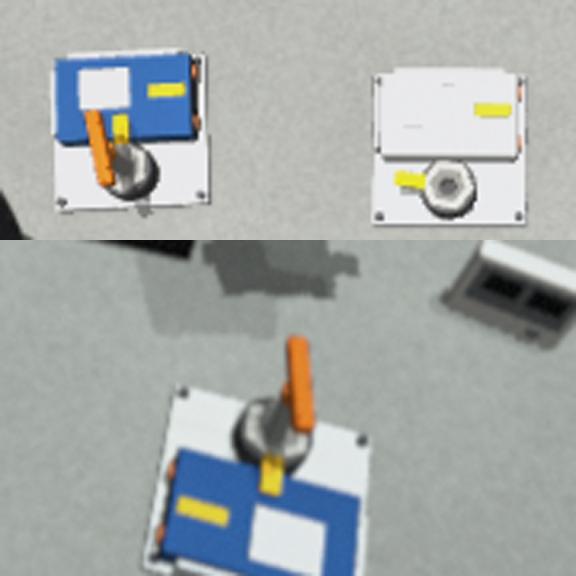

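```bash
python3 -c "
from plant import manip
print(manip.job_done(), manip.observe()['clock'])"
```

```text
the job is handed in; nothing more can be done
the job is handed in; nothing more can be done
```

The blue cell is locked, and I handed the job in at about 16 s of the 42 s allowed. I took the orange key out of the stand, pushed it to the floor of the blue cell's lock socket, and turned it clockwise to the stop. Then I eased off the torque, let go and backed away.

Last checks:
- **Key seated:** its bar top measures about 133 mm above the table, against 134 mm expected. I felt about 10 N from the socket floor at the expected depth, and the key stands free in the socket.
- **Lock at the stop:** the torque rose to 0.35 N m, well above the 0.05 N m friction. The tongue lies over the cell at about 3° in the top view, which matches the jig's own slant and about 88–90° of turn.
- **Other lock:** the bare metal cell's tongue still lies beside its cell, as at the start.

**Disagreements:**
- The bar ended at about 11–12°, some 10° further clockwise than the stop plus the key's play would give. I put this down to soft contact in the socket and errors in my angle measurements.
- A rectangle fit to the few tongue pixels gave -3° in the top view and -8° in the scene view, instead of about +3°. The position of the tongue's centre agrees with the stop in both views.

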